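Load the burn-in fixture, latch its spring gate and read its code

TASK

Put every power module that is on the bench flat into a pocket of the fixture, one to a pocket, then press the spring gate down, hold it there against its springs and slide its bolt fully home under the keeper, and let go so that the bolt alone holds it down. Then pick up the code reader, aim its beam at the fixture's label from about 8 cm with the reader level, hold it steady there for two seconds, and lay it back on its rest with its head between the cheeks. Leave the spool, the bottle and the screwdriver where they are.

Things in the scene. Friction and masses are not known exactly. Their poses are not given: they have to be found in the camera images.
- module0: power module: flat aluminium base plate 70 x 34 x 8 mm with a dark finned heatsink block 50 x 20 x 20 mm centred on top (28 mm high in all, 120 g); grip it by the heatsink, across its 20 mm width. Origin: centre of the underside; x along the 70 mm length, z up. May be absent.
- module1: power module: flat aluminium base plate 70 x 34 x 8 mm with a dark finned heatsink block 50 x 20 x 20 mm centred on top (28 mm high in all, 120 g); grip it by the heatsink, across its 20 mm width. Origin: centre of the underside; x along the 70 mm length, z up. May be absent.
- module2: power module: flat aluminium base plate 70 x 34 x 8 mm with a dark finned heatsink block 50 x 20 x 20 mm centred on top (28 mm high in all, 120 g); grip it by the heatsink, across its 20 mm width. Origin: centre of the underside; x along the 70 mm length, z up. May be absent.
- module3: power module: flat aluminium base plate 70 x 34 x 8 mm with a dark finned heatsink block 50 x 20 x 20 mm centred on top (28 mm high in all, 120 g); grip it by the heatsink, across its 20 mm width. Origin: centre of the underside; x along the 70 mm length, z up. May be absent.
- fixture: burn-in fixture, fixed: grey base plate 12 mm thick, 245 mm along its x (-140 to +105 mm) and 270 mm along its y. Origin: on the bench under the middle of the pockets; z up, +x towards the gate's hinge. On it four open pockets side by side along y, centres at x = 0, y = -75, -25, 25, 75 mm. Over them the spring gate; at the +y end the keeper; at the -x front the label.
- pocket0 (a point): centre of the floor of a pocket, at (0, -75, 12) mm in the fixture's frame. The pocket is 78 mm (x) by 42 mm (y), between black ribs 8 mm wide and 6 mm high. A module lies in it lengthways along x, either way round, heatsink up; any module in any pocket.
- pocket1 (a point): centre of the floor of a pocket, at (0, -25, 12) mm in the fixture's frame. The pocket is 78 mm (x) by 42 mm (y), between black ribs 8 mm wide and 6 mm high. A module lies in it lengthways along x, either way round, heatsink up; any module in any pocket.
- pocket2 (a point): centre of the floor of a pocket, at (0, 25, 12) mm in the fixture's frame. The pocket is 78 mm (x) by 42 mm (y), between black ribs 8 mm wide and 6 mm high. A module lies in it lengthways along x, either way round, heatsink up; any module in any pocket.
- pocket3 (a point): centre of the floor of a pocket, at (0, 75, 12) mm in the fixture's frame. The pocket is 78 mm (x) by 42 mm (y), between black ribs 8 mm wide and 6 mm high. A module lies in it lengthways along x, either way round, heatsink up; any module in any pocket.
- gate_hinge (a point): middle of the gate's hinge axis, at (85, 0, 50) mm in the fixture's frame; the axis runs along the fixture's y.
- gate (a joint): angle of the spring gate, an aluminium frame 220 mm wide, 147 mm long from its hinge: 0 = down flat over the pockets (stop), 1.45 rad = wide open (stop), free end 200 mm above the bench. Torsion springs push it open all the way: holding it down takes about 7 N at the thumb disc, 3 N when open. The free end comes over towards the fixture's -x and down. Latched, it rests at about 0.06 rad.
- bolt (a joint): travel in m of the bolt on the gate's front bar: 0 = drawn back, 0.030 = fully home. It slides to the fixture's +y, needs about 2 N and stays where left. Its 10 mm rod goes under the keeper lug only while the gate is held below about 0.05 rad; drawn back under 0.008 it clears the lug, otherwise it strikes the lug's top on the way down. Home under the lug it holds the gate down.
- bolt_knob (a point): centre of the bolt's thumb disc: black, 26 mm in diameter, 22 mm thick, axis along the fixture's y: fingers closing along y pinch its faces and it turns between them as the gate swings. It is 140 mm from the hinge axis along the gate and 35.5 mm above the gate's plane (rod's top: 14.5 mm above it). With the gate down: at (-55, bolt travel, 85.5) mm in the fixture's frame.
- label (a point): centre of the white code label with black bars, 46 x 30 mm, flat on the base plate, facing up, at (-118, -70, 12) mm in the fixture's frame.
- reader: hand-held code reader: grey bar 150 mm long, 180 g. Handle 32 mm wide, 28 mm high, x = -75 to 40 mm; head 46 mm wide, 36 mm high, x = 35 to 75 mm. Origin: centre of the flat underside, near the centre of mass (grip the handle here, across its width); x towards the head, z up. It starts lying on its rest. The beam leaves the window at 45 degrees, forward (+x) and down (-z) equally.
- reader_window (a point): middle of the reader's window on the lower edge of the head, at (75, 0, 12) mm in the reader's frame.
- reader_aim (a point): point on the reader's beam 80 mm from its window, at (131.6, 0, -44.6) mm in the reader's frame: this is where it reads. It reads the label when this point stays within 25 mm of the label's centre with the reader held level (within 0.35 rad), moving slower than 30 mm/s, for 1.5 s.
- rest: reader's rest, fixed: black plate 158 x 70 mm, 6 mm thick, with two cheeks 10 mm high at x = 35 to 75 mm and y = +33 and -33 mm (61 mm free between), between which the reader's head lies. Origin: centre of the underside on the bench; x towards the cheeks, z up.
- spool: solder spool standing on the bench, 68 mm in diameter, 51 mm high; leave it alone. Origin: centre of the underside.
- bottle: white bottle, 56 mm in diameter, 130 mm high; leave it alone. Origin: centre of the underside.
- driver: screwdriver, 170 mm long, lying on the bench; leave it alone. Origin: under its middle.
- keeper (a point): middle of the underside of the steel keeper lug, at (-55, 140, 72.5) mm in the fixture's frame. The lug is 30 mm (x) by 28 mm (y) by 8 mm thick, held by a post 10 mm thick centred at y = 157 mm; the bolt slides under it.

How it is judged (in metres and radians):
On the way, in this order (a step that is already met when the one before it is completed fails the run):
1. every module present lies flat in a pocket, the gate still open (z of module0 in the frame of fixture between 0.008 and 0.0155 m and x of module0 in the frame of fixture between -0.012 and 0.012 m and y of module0 in the frame of fixture between -0.09 and 0.09 m and angle between each of module0, module1, module2, module3's own z axis and vertical below 0.1 rad and z of module1 in the frame of fixture between 0.008 and 0.0155 m and x of module1 in the frame of fixture between -0.012 and 0.012 m and y of module1 in the frame of fixture between -0.09 and 0.09 m and z of module2 in the frame of fixture between 0.008 and 0.0155 m and x of module2 in the frame of fixture between -0.012 and 0.012 m and y of module2 in the frame of fixture between -0.09 and 0.09 m and z of module3 in the frame of fixture between 0.008 and 0.0155 m and x of module3 in the frame of fixture between -0.012 and 0.012 m and y of module3 in the frame of fixture between -0.09 and 0.09 m and value of joint gate above 0.8 rad), for 0.2 s.
2. the gate is down and the bolt is home, the hand away from it: the bolt alone holds the gate (value of joint gate below 0.1 rad and value of joint bolt above 0.02 m and distance between the grasp point and bolt_knob above 0.06 m), for 0.5 s.
3. the reader is held level and steady with its reading point on the label, the gate latched (value of joint gate below 0.1 rad and value of joint bolt above 0.02 m and distance between reader_aim and label below 0.025 m and angle between reader's own z axis and vertical below 0.35 rad and linear speed of reader below 0.03 m/s), for 1.5 s.
At the end, for the whole second after the job is handed in: Every module present lies flat in a pocket of the fixture, on its floor (underside within 3.5 mm of it, tilt under 0.1 rad); the gate is below 0.1 rad with the bolt at 0.020 m or more; the reader lies level and still on its rest, within 25 mm along and 20 mm across, head between the cheeks (z of module0 in the frame of fixture between 0.008 and 0.0155 m and x of module0 in the frame of fixture between -0.012 and 0.012 m and y of module0 in the frame of fixture between -0.09 and 0.09 m and angle between each of module0, module1, module2, module3's own z axis and vertical below 0.1 rad and z of module1 in the frame of fixture between 0.008 and 0.0155 m and x of module1 in the frame of fixture between -0.012 and 0.012 m and y of module1 in the frame of fixture between -0.09 and 0.09 m and z of module2 in the frame of fixture between 0.008 and 0.0155 m and x of module2 in the frame of fixture between -0.012 and 0.012 m and y of module2 in the frame of fixture between -0.09 and 0.09 m and z of module3 in the frame of fixture between 0.008 and 0.0155 m and x of module3 in the frame of fixture between -0.012 and 0.012 m and y of module3 in the frame of fixture between -0.09 and 0.09 m and value of joint gate below 0.1 rad and value of joint bolt above 0.02 m and x of reader in the frame of rest between -0.025 and 0.025 m and y of reader in the frame of rest between -0.02 and 0.02 m and z of reader in the frame of rest below 0.012 m and x of reader_window in the frame of rest above 0.04 m and angle between reader's own z axis and vertical below 0.12 rad and linear speed of reader below 0.02 m/s); the robot touches nothing.
It fails at once if the spool is moved more than 30 mm (distance of spool from where it was at the start of the episode above 0.03 m).
It fails at once if the bottle is moved more than 30 mm (distance of bottle from where it was at the start of the episode above 0.03 m).
It fails at once if the screwdriver is moved more than 30 mm (distance of driver from where it was at the start of the episode above 0.03 m).
Of module0, module1, module2, module3 only 2 to 4 are there at a start; the rules pass over those that are not, and their reading is None.
At some moment in a run one of module0, module1, module2, module3 may be knocked a few centimetres aside while the robot is not near it.
Once in a run the grip may slacken for a moment while it holds something.
It also fails if it takes over 210 s, if anything falls off the work surface, if the arm or the gripper's body presses on something with over 40 N, if the wrist force passes 120 N, or if a joint passes its speed limit or range.

ROBOT

A 6-joint arm with a two-finger parallel gripper is mounted at the origin on the work surface. World frame = base frame: x ahead of the robot, y to its left, z up, the work surface at z = 0. Lengths are in mm, angles in rad, forces in N, time in s.
With the tool pointing down it reaches from about 350 to 975 mm from the base axis. Payload 7.1 kg.
Tool frame: the origin (TCP) lies at the very end of the fingers, on their centre line; the grasp point (between the pads) lies 19 mm behind it (manip.pinch_z is the distance from the TCP to the grasp point, in mm); z points along the fingers, y is the line along which they close (so a half turn about z gives the same grasp; the last joint's range is limited). The gripper opens to 88 mm and grips with 3 to 60 N. Pads are 20 mm wide; open, the fingers measure 115 mm over their backs; the gripper's body (75 mm by 178 mm) begins 61 mm behind the grasp point.
Start: joints at [-1.365, 0.423, 1.63, -0, 1.089, -0.019], TCP at [139.339, -609.253, 222.675] pointing down, gripper open.
Joint ranges: [-3, 3], [-0.9, 2.11], [0.09, 2.58], [-1.31, 4.45], [0.11, 2.69], [-2.54, 2.54]. Speed limits (rad/s): [2.39, 2.39, 3.01, 3.14, 3.14, 3.14].

INTERFACE

Orientations are given as a 3x3 rotation matrix whose columns are the frame's x, y, z axes.
In Python, from rig import manip gives the robot as it stands.
- The arm moves only by the shell command python3 steer.py 'ROWS'. ROWS is a JSON list of rows, 1 to 12 of them, each an object with the fields jaw (the finger opening in mm), xyz (a list: dx, dy, dz in shares of the most that a row can go, 1 being 50 mm), r (a list: a rotation vector rx, ry, rz in units of 0.05 rad); a field left out counts as zero (the opening has to be given); each row shifts and turns the commanded pose from where the row before left it, along the tool's axes as they then stand; what a row does not reach is not made up. A row lasts 1/10 s, in which the tool goes at most 50 mm and 0.15 rad, less where a joint would pass 70% of its speed; a pose out of reach is approached as far as the arm can. The fingers move at their own pace and stop on an object; the grip force is fixed at half the most. Time passes only in rows, so rows that do not move let the fingers close. It prints the time, the measured TCP pose, the force, the opening and the grip force at its end. Input that does not fit is refused with a message, and nothing moves.
- manip.read_state(): the state, without advancing time (a new reading comes with each control period).
- manip.get_image(name): name is "side" or "top"; returns (picture, depth): 420x560x3 uint8, red, green, blue; 420x560 float32, mm along the optical axis (not along the pixel's ray), 0 where there is no reading.
- manip.camera_params(name): a dict with "fx", "fy", "cx", "cy" (pixels), "distortion" ([k1, k2, p1, p2, k3] as OpenCV has them; the pictures are not rectified), "position" and "orientation" of the camera in the world. Camera axes: x right, y down, z forward; pixel columns grow to the right and rows downward; lengths in mm; the calibration is good to about 2 mm. A picture is of the moment at which its call begins. camera_params takes no time and is no camera call.
- manip.close_job(): hands the job in; it is judged then, once.
The state is a dict: "time": time; "q": joint angles; "joint_vel": joint speeds; "joint_efforts": joint torques, N m; "ee_pos": TCP position; "tool_rot": TCP orientation; "wrist_force": force on the tool from outside, world axes, zero at the start; "wrist_torque": the same for the moment, N m; "opening": finger opening in mm; "grip_force": force on a finger pad.
Only numpy, scipy, OpenCV 4.12 (cv2) and the standard library are available. Lean on these libraries where they do the work, as an engineer would, in place of code of your own. Each camera call takes 0.05 s, during which the arm holds its last target. There are 200 camera calls.

## Working session

There is one attempt and no reset: what is moved stays moved. The work goes in short steps, Python scripts to look and compute and a shell command to move; the robot and the scene stay as the last step left them, time stands still between calls to the robot, and variables do not carry over. Pictures are saved under pics/ and viewed, at most 14 in all, crops included, and the job is handed in when it is done.

```bash
ls; mkdir -p pics; cat > h.py <<'E'
import numpy as np,cv2
from rig import manip
def cap(name,save=None):
    im,d=manip.get_image(name)
    if save: cv2.imwrite('pics/'+save,cv2.cvtColor(im,cv2.COLOR_RGB2BGR))
    return im,d
def ray(name,uv):
    c=manip.camera_params(name);K=np.array([[c['fx'],0,c['cx']],[0,c['fy'],c['cy']],[0,0,1.]])
    p=cv2.undistortPoints(np.array(uv,float).reshape(-1,1,2),K,np.array(c['distortion'],float)).reshape(-1,2)
    return np.array(c['position'],float),np.c_[p,np.ones(len(p))]@np.array(c['orientation']).T
def onz(name,uv,z):
    o,r=ray(name,uv); return o+r*((z-o[2])/r[:,2])[:,None]
def withd(name,uv,d):
    o,r=ray(name,uv); return o+r*np.array(d,float)[:,None]
def cloud(name,d):
    h,w=d.shape; v,u=np.mgrid[:h,:w]
    P=withd(name,np.c_[u.ravel(),v.ravel()],d.ravel()).reshape(h,w,3); P[d==0]=np.nan
    return P
E
python3 - <<'E'
from h import *
for n in('side','top'):
    im,d=cap(n,n+'0.png'); np.savez('/tmp/%s0'%n,im=im,d=d)
    c=manip.camera_params(n);print({k:np.round(v,3).tolist() for k,v in c.items()})
print(manip.read_state()['tool_rot'],manip.pinch_z)
E
```

```text
pics
rig.py
steer.py
{'fx': 418.611, 'fy': 418.611, 'cx': 280.458, 'cy': 195.969, 'distortion': [-0.035, 0.0, 0.0, 0.0, 0.0], 'position': [466.722, 908.213, 775.661], 'orientation': [[-0.997, -0.049, 0.055], [-0.073, 0.594, -0.801], [0.006, -0.803, -0.596]]}
{'fx': 413.74, 'fy': 413.74, 'cx': 279.081, 'cy': 215.428, 'distortion': [-0.126, 0.0, 0.0, 0.0, 0.0], 'position': [424.834, -2.976, 1233.038], 'orientation': [[-0.026, -0.996, 0.089], [-1.0, 0.026, -0.003], [0.0, -0.089, -0.996]]}
[[ 9.74838300e-01  2.22912996e-01 -2.90955747e-04]
 [ 2.22913186e-01 -9.74837389e-01  1.33259977e-03]
 [ 1.34192669e-05 -1.36392717e-03 -9.99999070e-01]] 18.700000000000003
```

View pics/top0.png

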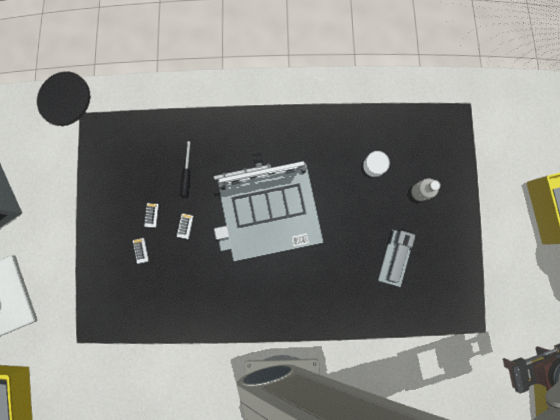

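View pics/side0.png

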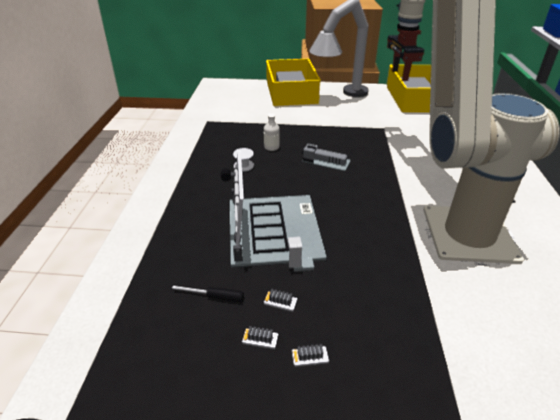

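The top view shows three modules at (151,215), (186,226) and (140,250). The fixture is near (270,212), with the gate open along (262,172) and the keeper at (222,233). The label is at (300,240), the reader at (398,258), the driver at (187,170), the spool at (376,163) and the bottle at (425,189).

```bash
cat > meas.py <<'E'
from h import *
def modules(im,roi=(110,190,100,225)):
    """white base plates in top view -> list of centre, length dir"""
    y0,y1,x0,x1=roi[1],roi[1]+100,roi[2],roi[3]
    m=np.zeros(im.shape[:2],np.uint8); m[190:275,100:212]=(im[190:275,100:212].max(2)>110)*255
    m=cv2.morphologyEx(m,cv2.MORPH_CLOSE,np.ones((9,9)))
    out=[]
    for c in cv2.findContours(m,cv2.RETR_EXTERNAL,cv2.CHAIN_APPROX_NONE)[0]:
        if cv2.contourArea(c)<100: continue
        P=onz('top',c.reshape(-1,2),8)[:,:2].astype(np.float32)
        (cx,cy),(w,h),a=cv2.minAreaRect(P)
        if w<h: a+=90; w,h=h,w
        out.append((round(cx,1),round(cy,1),round((a+90)%180-90,1),round(w),round(h)))
    return out
E
python3 - <<'E'
from meas import *
z=np.load('/tmp/top0.npz');im,d=z['im'],z['d']
print(modules(im))
P=cloud('top',d)
# fixture plate
hsv=cv2.cvtColor(im,cv2.COLOR_RGB2HSV)
for px in [(300,250),(240,245),(60,200),(150,215),(400,260),(376,163),(428,186),(222,233),(262,170),(270,205)]:
    print(px,im[px[1],px[0]],np.round(P[px[1],px[0]],1))
m=np.zeros(im.shape[:2],np.uint8);g=im[150:270,205:335];m[150:270,205:335]=(g.max(2)>95)*255
# ribs: dark components inside plate: hole contours
cs,h=cv2.findContours(m,cv2.RETR_CCOMP,cv2.CHAIN_APPROX_NONE)
for c,hh in zip(cs,h[0]):
    if cv2.contourArea(c)<60: continue
    Q=onz('top',c.reshape(-1,2),12)[:,:2].astype(np.float32)
    print(hh[3],cv2.contourArea(c),cv2.minAreaRect(Q))
b=im[140:280,100:340];cv2.imwrite('pics/crop0.png',cv2.cvtColor(cv2.resize(b,None,fx=3.3,fy=3.3,interpolation=2),4))
E
```

```text
[(440.2, 412.8, 10.4, 73, 36), (511.1, 276.4, -12.6, 72, 37), (546.3, 379.2, -6.5, 70, 37)]
(300, 250) [50 52 55] [430.2 -65.6  -1.1]
(240, 245) [163 174 175] [449.5 111.7   9.6]
(60, 200) [212 213 209] [601.3 676.7  -0.7]
(150, 215) [126 131 131] [544.2 377.4  23.9]
(400, 260) [156 161 161] [ 392.1 -356.4   30.3]
(376, 163) [227 231 231] [ 677.3 -293.9   50.3]
(428, 186) [114 114 111] [ 597.9 -426.3  102.7]
(222, 233) [213 216 218] [482.8 154.9  79.4]
(262, 170) [224 229 230] [634.5  34.8 197.1]
(270, 205) [143 152 152] [565.2  20.   16.6]
-1 374.0 ((551.7147216796875, 99.17512512207031), (80.2275161743164, 45.54475021362305), 10.310650825500488)
-1 371.0 ((560.7138671875, 49.720924377441406), (79.85974884033203, 45.875423431396484), 10.090344429016113)
-1 376.0 ((569.7860107421875, 1.00335693359375), (81.3436508178711, 46.084373474121094), 10.880678176879883)
-1 371.5 ((578.2633666992188, -48.357879638671875), (80.94062805175781, 46.06289291381836), 10.666426658630371)
-1 7964.5 ((557.8107299804688, 42.79179382324219), (272.3080139160156, 309.9166564941406), 10.257156372070312)
5 2202.0 ((565.24267578125, 25.7039794921875), (97.77766418457031, 211.1454620361328), 10.204964637756348)
```

View pics/crop0.png

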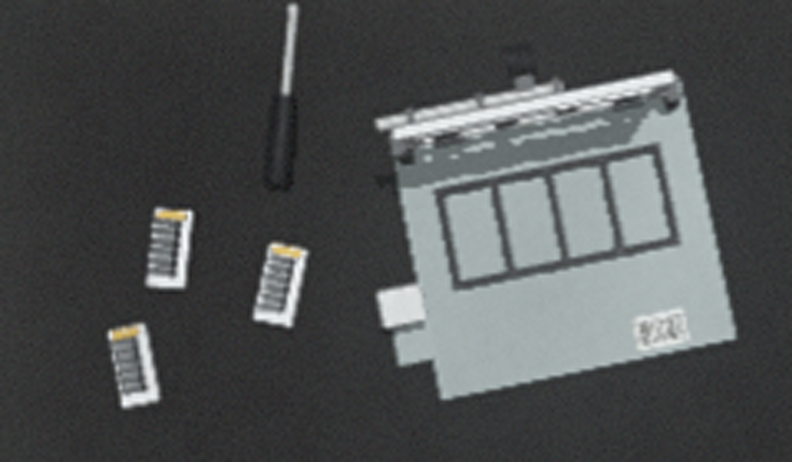

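The 3.3x crop confirms three modules with their fins along the long axis, the pockets tilted about 10°, and the gate standing open with the disc at crop (520,60). The label is at crop (660,328) and the keeper at (400,307).

```bash
cat > plan.py <<'E'
import sys;from h import *
# plan.py x y z yawdeg : turn about tool axes, then shift in the turned tool axes
def go(t,yaw):
    s=manip.read_state();R=np.array(s['tool_rot']);a=np.radians(yaw);c,n=np.cos(a),np.sin(a)
    T=np.array([[c,n,0],[n,-c,0],[0,0,-1]])
    rv=cv2.Rodrigues(R.T@T)[0].ravel()
    print('t',round(s['time'],2),'turn',rv.round(3),'then shift',(T.T@(np.array(t)-s['ee_pos'])).round(1),'open',round(s['opening'],1))
FX=np.array([565.1,25.4,0]);th=np.radians(10.25)
FR=np.array([[np.cos(th),-np.sin(th),0],[np.sin(th),np.cos(th),0],[0,0,1]])
def fix(x,y,z): return FX+FR@np.array([x,y,z],float)
if __name__=='__main__':
    v=list(map(float,sys.argv[2:])) if sys.argv[1]=='f' else list(map(float,sys.argv[1:]))
    if sys.argv[1]=='f': go(fix(*v[:3]),v[3] if len(v)>3 else 10.25)
    else: go(v[:3],v[3])
E
python3 plan.py 511.1 276.4 150 -12.6; python3 plan.py f 0 75 60
python3 - <<'E'
from h import *
z=np.load('/tmp/top0.npz');im,d=z['im'],z['d'];P=cloud('top',d)
from plan import *
print('label',fix(-118,-70,12),'knob open',fix(103,0,193))
q=(P-FX)@FR
m=(im.max(2)<70)&(P[...,2]>150)
mm=m.copy();mm[:,:]=False;mm[140:200,205:320]=m[140:200,205:320]
v,u=np.nonzero(mm);print(len(v));print(np.c_[u,v,q[mm]].round(1)[:40])
# label
l=np.zeros(im.shape[:2],bool);l[228:256,285:315]=(im[228:256,285:315].max(2)>195);v,u=np.nonzero(l)
L=onz('top',np.c_[u,v],12)[:,:2].astype(np.float32);print('label meas',cv2.minAreaRect(L))
# reader
r=np.zeros(im.shape[:2],bool);r[222:292,370:425]=(P[222:292,370:425,2]>25);v,u=np.nonzero(r)
L=P[r][:,:2].astype(np.float32);print('reader',cv2.minAreaRect(L),np.median(P[r][:,2]))
E
```

```text
t 0.1 turn [-0.001  0.     0.445] then shift [ 169.8 -945.    72. ] open 87.7
t 0.1 turn [-0.001  0.     0.046] then shift [ 531.9 -623.3  162. ] open 87.7
label [461.43924586 -64.4801872   12.        ] knob open [666.45619186  43.72818518 193.        ]
83
[[ 2.580e+02  1.530e+02  1.152e+02 -1.900e+00  1.981e+02]
 [ 2.590e+02  1.530e+02  1.144e+02 -4.400e+00  1.989e+02]
 [ 2.600e+02  1.530e+02  1.134e+02 -6.900e+00  2.011e+02]
 [ 2.530e+02  1.540e+02  1.145e+02  1.110e+01  2.011e+02]
 [ 2.540e+02  1.540e+02  1.140e+02  8.600e+00  2.007e+02]
 [ 2.550e+02  1.540e+02  1.144e+02  6.200e+00  1.972e+02]
 [ 2.560e+02  1.540e+02  1.132e+02  3.600e+00  1.999e+02]
 [ 2.570e+02  1.540e+02  1.125e+02  1.100e+00  2.005e+02]
 [ 2.580e+02  1.540e+02  1.112e+02 -1.400e+00  2.036e+02]
 [ 2.590e+02  1.540e+02  1.113e+02 -3.900e+00  2.012e+02]
 [ 2.600e+02  1.540e+02  1.096e+02 -6.300e+00  2.058e+02]
 [ 2.530e+02  1.550e+02  1.112e+02  1.160e+01  2.040e+02]
 [ 2.540e+02  1.550e+02  1.104e+02  9.100e+00  2.051e+02]
 [ 2.550e+02  1.550e+02  1.098e+02  6.600e+00  2.055e+02]
 [ 2.560e+02  1.550e+02  1.099e
[... 1019 characters left out ...]
60e+02  1.570e+02  1.034e+02  5.100e+00  2.089e+02]
 [ 2.570e+02  1.570e+02  1.036e+02  2.600e+00  2.056e+02]
 [ 2.580e+02  1.570e+02  1.035e+02  2.000e-01  2.040e+02]
 [ 2.590e+02  1.570e+02  1.019e+02 -2.300e+00  2.086e+02]
 [ 2.600e+02  1.570e+02  1.029e+02 -4.800e+00  2.023e+02]
 [ 2.610e+02  1.570e+02  1.014e+02 -7.300e+00  2.064e+02]
 [ 2.530e+02  1.580e+02  1.035e+02  1.310e+01  2.042e+02]
 [ 2.540e+02  1.580e+02  1.025e+02  1.060e+01  2.063e+02]]
label meas ((461.273193359375, -65.25985717773438), (32.367156982421875, 46.891197204589844), 9.77649211883545)
reader ((404.98309326171875, -357.16180419921875), (48.53001022338867, 155.46078491210938), 71.01900482177734) 34.613430562114786
```

The manual's scale: shifts go in shares of 50 mm and turns go in units of 0.05 rad. Converting my numbers, -40 mm is -0.8, 7 mm is 0.14, 0.111 rad is 2.22.

```bash
python3 steer.py '[{"jaw":88,"r":[0,0,2.22]},{"jaw":88,"r":[0,0,2.22]},{"jaw":88,"r":[0,0,2.22]},{"jaw":88,"r":[0,0,2.24]},{"jaw":88,"xyz":[0.14,-0.8,0]},{"jaw":88,"xyz":[0.14,-0.8,0]},{"jaw":88,"xyz":[0.14,-0.8,0]},{"jaw":88,"xyz":[0.14,-0.8,0]},{"jaw":88,"xyz":[0.14,-0.8,0]},{"jaw":88,"xyz":[0.14,-0.8,0]},{"jaw":88,"xyz":[0.14,-0.8,0]},{"jaw":88,"xyz":[0.14,-0.8,0]}]'
python3 steer.py '[{"jaw":44,"xyz":[0.14,-0.8,0]},{"jaw":44,"xyz":[0.14,-0.8,0]},{"jaw":44,"xyz":[0.14,-0.8,0]},{"jaw":44,"xyz":[0.14,-0.8,0]},{"jaw":44,"xyz":[0.14,-0.8,0]},{"jaw":44,"xyz":[0.14,-0.8,0]},{"jaw":44,"xyz":[0.14,-0.8,0]},{"jaw":44,"xyz":[0.14,-0.8,0]},{"jaw":44,"xyz":[0.14,-0.8,0]},{"jaw":44,"xyz":[0.14,-0.8,0]},{"jaw":44,"xyz":[0.14,-0.8,0]},{"jaw":44,"xyz":[0.14,-0.8,0]}]'
python3 - <<'E'
from meas import *
import plan
im,d=cap('top','a.png');print(modules(im));plan.go([511.1,276.4,10.5],-12.6)
E
```

```text
time: 1.3
ee_pos: [264.0, -307.6, 222.6]
tool_rot: [[0.976, -0.219, -0.0], [-0.219, -0.976, 0.0], [-0.0, -0.0, -1.0]]
wrist_force: [0.8, -0.3, 0.1]
opening: 88.1
grip_force: 0.0
time: 2.5
ee_pos: [450.8, 142.6, 222.5]
tool_rot: [[0.976, -0.218, -0.0], [-0.218, -0.976, -0.0], [-0.0, 0.0, -1.0]]
wrist_force: [0.8, -0.5, 0.7]
opening: 44.0
grip_force: 0.0
[(474.7, 316.3, 89.1, 237, 213)]
t 2.55 turn [-0.003 -0.002  0.001] then shift [  27.6 -139.   212.5] open 43.9
```

```bash
python3 steer.py '[{"jaw":44,"xyz":[0.138,-0.7,0]},{"jaw":44,"xyz":[0.138,-0.7,0]},{"jaw":44,"xyz":[0.138,-0.7,0]},{"jaw":44,"xyz":[0.138,-0.68,0]},{"jaw":44,"xyz":[0,0,0.8]},{"jaw":44,"xyz":[0,0,0.8]},{"jaw":44,"xyz":[0,0,0.8]},{"jaw":44,"xyz":[0,0,0.64]},{"jaw":44},{"jaw":44}]'
python3 - <<'E'
from meas import *
import plan
im,d=cap('side','b.png');plan.go([511.1,276.4,10.5],-12.6)
cv2.imwrite('pics/bc.png',cv2.cvtColor(cv2.resize(im[230:400,180:400],None,fx=3,fy=3,interpolation=2),4))
E
```

```text
time: 3.55
ee_pos: [507.8, 270.3, 70.6]
tool_rot: [[0.976, -0.218, -0.001], [-0.218, -0.976, -0.001], [-0.001, 0.001, -1.0]]
wrist_force: [1.0, -0.4, 0.2]
opening: 43.9
grip_force: 0.0
t 3.6 turn [-0.001 -0.001 -0.   ] then shift [ 1.1 -6.  61.3] open 44.0
```

View pics/bc.png

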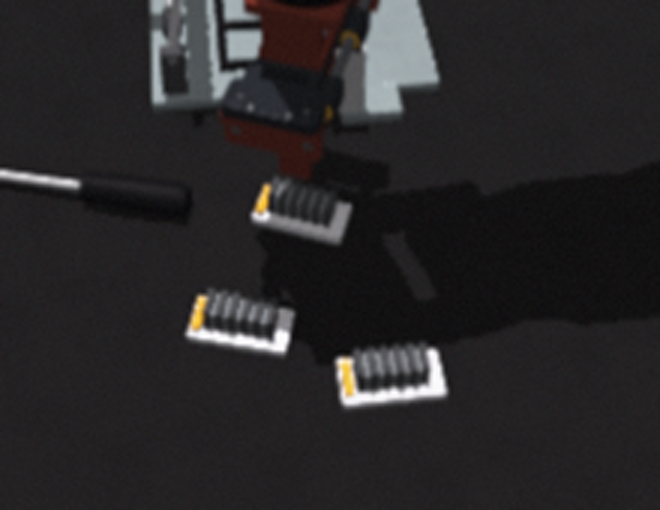

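The side crop shows the gripper above module 1, which sits at crop (300,210). The other two modules have not moved, so I'm going down.

```bash
python3 steer.py '[{"jaw":44,"xyz":[0.022,-0.12,0.2]},{"jaw":44,"xyz":[0,0,0.4]},{"jaw":44,"xyz":[0,0,0.4]},{"jaw":44,"xyz":[0,0,0.22]},{"jaw":44},{"jaw":44},{"jaw":10},{"jaw":10},{"jaw":10},{"jaw":10},{"jaw":10}]'; python3 plan.py 511.1 276.4 10.5 -12.6
```

```text
time: 4.7
ee_pos: [510.9, 276.4, 10.3]
tool_rot: [[0.976, -0.218, 0.001], [-0.218, -0.976, 0.001], [0.001, -0.001, -1.0]]
wrist_force: [-0.8, -0.1, 5.7]
opening: 19.8
grip_force: 30.0
t 4.7 turn [-0.001 -0.001 -0.   ] then shift [ 0.2 -0.1 -0.2] open 19.8
```

Converted, -15 mm is -0.3, -40 mm is -0.8, -0.133 rad is -2.66.

```bash
python3 steer.py '[{"jaw":10,"xyz":[0,0,-0.3]},{"jaw":10,"xyz":[0,0,-0.7]},{"jaw":10,"xyz":[0,0,-0.8]},{"jaw":10,"xyz":[0,0,-0.8]},{"jaw":10,"r":[0,0,-2.66]},{"jaw":10,"r":[0,0,-2.66]},{"jaw":10,"r":[0,0,-2.66]},{"jaw":10},{"jaw":10}]'; python3 plan.py f 0 75 24
```

```text
time: 5.6
ee_pos: [510.2, 276.0, 140.0]
tool_rot: [[0.985, 0.174, -0.0], [0.174, -0.985, -0.0], [-0.0, 0.0, -1.0]]
wrist_force: [0.8, -1.0, -1.4]
opening: 20.1
grip_force: 30.0
t 5.6 turn [ 0.     0.    -0.004] then shift [  9.4 181.3 116. ] open 20.1
```

```bash
python3 steer.py '[{"jaw":10,"xyz":[0.04,0.72,0],"r":[0,0,-0.08]},{"jaw":10,"xyz":[0.04,0.72,0]},{"jaw":10,"xyz":[0.04,0.72,0]},{"jaw":10,"xyz":[0.04,0.72,0]},{"jaw":10,"xyz":[0.028,0.746,0]},{"jaw":10},{"jaw":10,"xyz":[0,0,0.6]},{"jaw":10,"xyz":[0,0,0.6]},{"jaw":10},{"jaw":10}]'; python3 plan.py f 0 75 24
python3 - <<'E'
from meas import *
im,d=cap('side')
cv2.imwrite('pics/cc.png',cv2.cvtColor(cv2.resize(im[150:320,200:400],None,fx=3,fy=3,interpolation=2),4))
E
```

```text
time: 6.6
ee_pos: [552.1, 99.9, 79.7]
tool_rot: [[0.983, 0.181, -0.001], [0.181, -0.983, -0.0], [-0.001, -0.0, -1.0]]
wrist_force: [0.1, 0.6, -0.1]
opening: 20.0
grip_force: 30.0
t 6.6 turn [-0.     0.001  0.003] then shift [-0.4  0.7 55.7] open 20.0
```

View pics/cc.png

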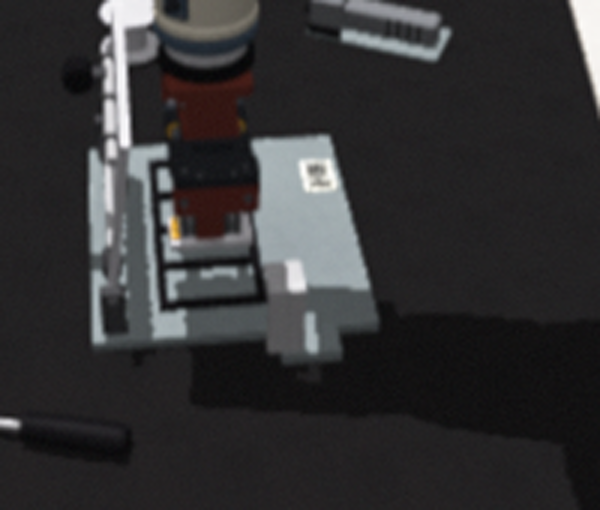

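The module is held level at crop (210,235), over the second rib from the left end. It is still 57 mm up, which fits being above pocket3. Lowering it now.

Converted, 7 mm is 0.14, 20 mm is 0.4.

```bash
python3 steer.py '[{"jaw":10,"xyz":[-0.008,0.014,0.2]},{"jaw":10,"xyz":[0,0,0.4]},{"jaw":10,"xyz":[0,0,0.3]},{"jaw":10,"xyz":[0,0,0.14]},{"jaw":10,"xyz":[0,0,0.08]},{"jaw":10},{"jaw":10}]'; python3 plan.py f 0 75 22.5
```

```text
time: 7.35
ee_pos: [552.5, 98.8, 24.1]
tool_rot: [[0.983, 0.182, 0.001], [0.182, -0.983, 0.0], [0.001, 0.0, -1.0]]
wrist_force: [0.5, -0.6, -1.1]
opening: 19.3
grip_force: 30.0
t 7.35 turn [ 0.    -0.001  0.004] then shift [-0.7 -0.6  1.6] open 19.3
```

```bash
python3 steer.py '[{"jaw":10,"xyz":[0,0,0.03]},{"jaw":36},{"jaw":36},{"jaw":36},{"jaw":36,"xyz":[0,0,-0.5]},{"jaw":36,"xyz":[0,0,-0.8]},{"jaw":36,"xyz":[0,0,-0.8]},{"jaw":36,"xyz":[0,0,-0.8]},{"jaw":44,"xyz":[0,-0.8,-0.2]},{"jaw":44,"xyz":[0,-0.8,0]},{"jaw":44,"xyz":[0,-0.8,0]},{"jaw":44,"xyz":[0,-0.8,0]}]'
cat > look.py <<'E'
from meas import *
import sys,plan
im,d=cap('side')
cv2.imwrite('pics/'+sys.argv[1],cv2.cvtColor(cv2.resize(im[150:380,180:380],None,fx=3,fy=2.6,interpolation=2),4))
print(modules(cap('top')[0]))
E
python3 look.py e.png; python3 plan.py 546.3 379.2 10.5 -6.5
```

```text
time: 8.55
ee_pos: [522.7, 257.4, 177.7]
tool_rot: [[0.983, 0.181, 0.001], [0.181, -0.983, 0.0], [0.001, -0.0, -1.0]]
wrist_force: [-0.1, -0.1, -0.0]
opening: 43.8
grip_force: 0.0
[(496.9, 401.4, 89.2, 282, 255)]
t 8.65 turn [-0.001 -0.001  0.3  ] then shift [  10.3 -121.2  167. ] open 44.3
```

View pics/e.png

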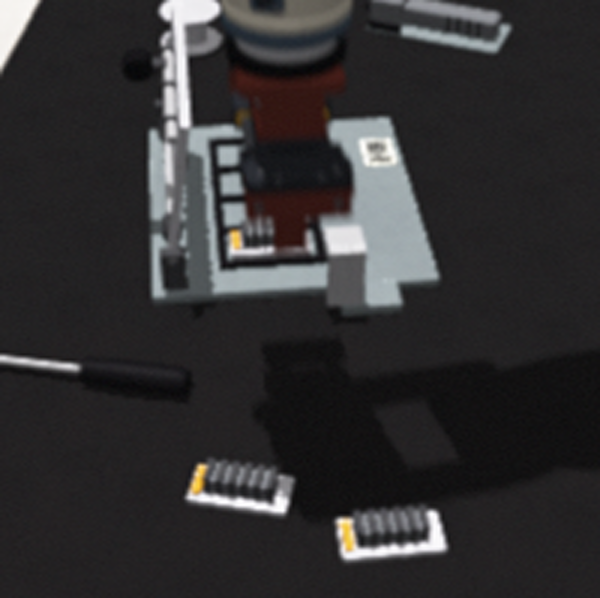

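The first module lies flat in the end pocket at crop (270,245), and the other two are unmoved. I'll add a numeric side-view detector to save on pictures.

```bash
cat > sm.py <<'E'
from h import *
# side view: orange stripes + white plate blobs on bench or in pocket -> rect at z
def smod(im,z=8,roi=(275,400,220,360)):
    m=np.zeros(im.shape[:2],np.uint8);a,b,c,e=roi
    m[a:b,c:e]=(im[a:b,c:e].max(2)>150)*255
    m=cv2.morphologyEx(m,cv2.MORPH_CLOSE,np.ones((7,7)))
    for k in cv2.findContours(m,cv2.RETR_EXTERNAL,cv2.CHAIN_APPROX_NONE)[0]:
        if cv2.contourArea(k)<60: continue
        Q=onz('side',k.reshape(-1,2),z)[:,:2].astype(np.float32);(x,y),(w,h),a=cv2.minAreaRect(Q)
        if w<h:a+=90;w,h=h,w
        print('side',k.mean(0).round().ravel(),round(x,1),round(y,1),'yaw',round((a+90)%180-90,1),round(w),round(h))
if __name__=='__main__': smod(cap('side')[0])
E
python3 sm.py
python3 - <<'E'
from sm import *
smod(np.load('/tmp/side0.npz')['im'])
E
python3 steer.py '[{"jaw":44,"r":[0,0,2]},{"jaw":44,"r":[0,0,2]},{"jaw":44,"r":[0,0,2]},{"jaw":44,"xyz":[0.052,-0.6,0]},{"jaw":44,"xyz":[0.052,-0.6,0]},{"jaw":44,"xyz":[0.052,-0.6,0.6]},{"jaw":44,"xyz":[0.05,-0.62,0.8]},{"jaw":44,"xyz":[0,0,0.8]},{"jaw":44},{"jaw":44}]'; python3 plan.py 546.3 379.2 10.5 -6.5; python3 sm.py
```

```text
side [310. 358.] 438.4 415.4 yaw 12.0 71 35
side [259. 340.] 545.3 382.0 yaw -5.3 69 35
side [310. 357.] 438.3 415.0 yaw 10.8 71 36
side [260. 340.] 544.4 381.8 yaw -5.2 71 35
side [280. 302.] 509.1 278.6 yaw -12.1 70 36
time: 9.7
ee_pos: [547.3, 373.1, 67.5]
tool_rot: [[0.993, -0.118, -0.002], [-0.118, -0.993, -0.001], [-0.002, 0.002, -1.0]]
wrist_force: [0.4, 1.1, -0.1]
opening: 44.3
grip_force: 0.0
t 9.7 turn [ 0.002  0.002 -0.005] then shift [-1.7 -5.9 57. ] open 44.3
side [300. 358.] 459.3 424.0 yaw -36.1 46 25
```

```bash
python3 steer.py '[{"jaw":44,"xyz":[-0.034,-0.13,0.1],"r":[0,0,-0.1]},{"jaw":44,"xyz":[0,0,0.4]},{"jaw":44,"xyz":[0,0,0.4]},{"jaw":44,"xyz":[0,0,0.24]},{"jaw":44},{"jaw":10},{"jaw":10},{"jaw":10},{"jaw":10},{"jaw":10}]';python3 steer.py '[{"jaw":10,"xyz":[0,0,-0.3]},{"jaw":10,"xyz":[0,0,-0.7]},{"jaw":10,"xyz":[0,0,-0.8]},{"jaw":10,"xyz":[0,0,-0.8]},{"jaw":10,"r":[0,0,-2]},{"jaw":10,"r":[0,0,-2]},{"jaw":10,"r":[0,0,-1.84]},{"jaw":10},{"jaw":10}]'; python3 plan.py f 0 -25 24
```

```text
time: 10.75
ee_pos: [547.0, 381.6, 11.6]
tool_rot: [[0.994, -0.112, 0.001], [-0.112, -0.994, 0.001], [0.001, -0.001, -1.0]]
wrist_force: [-1.6, 0.0, 6.0]
opening: 19.7
grip_force: 30.0
time: 11.65
ee_pos: [546.4, 381.2, 141.1]
tool_rot: [[0.984, 0.176, 0.0], [0.176, -0.984, 0.0], [0.0, -0.0, -1.0]]
wrist_force: [0.8, -0.7, -1.1]
opening: 19.8
grip_force: 30.0
t 11.65 turn [-0.    -0.    -0.002] then shift [-44.9 378.5 117.1] open 19.8
```

```bash
python3 steer.py '[{"jaw":10,"xyz":[-0.09,0.7,0]},{"jaw":10,"xyz":[-0.09,0.76,0]},{"jaw":10,"xyz":[-0.09,0.76,0]},{"jaw":10,"xyz":[-0.09,0.76,0]},{"jaw":10,"xyz":[-0.09,0.76,0]},{"jaw":10,"xyz":[-0.09,0.76,0]},{"jaw":10,"xyz":[-0.09,0.76,0]},{"jaw":10,"xyz":[-0.09,0.76,0]},{"jaw":10,"xyz":[-0.09,0.76,0]},{"jaw":10,"xyz":[-0.088,0.76,0]},{"jaw":10},{"jaw":10}]';python3 steer.py '[{"jaw":10,"xyz":[0,0,0.4]},{"jaw":10,"xyz":[0,0,0.6]},{"jaw":10,"xyz":[0,0,0.4]},{"jaw":10},{"jaw":10}]'; python3 plan.py f 0 -25 24; python3 sm.py
```

```text
time: 12.85
ee_pos: [569.7, 1.7, 140.8]
tool_rot: [[0.985, 0.175, -0.0], [0.175, -0.985, 0.0], [0.0, -0.0, -1.0]]
wrist_force: [-0.1, 0.3, -0.1]
opening: 19.7
grip_force: 30.0
time: 13.35
ee_pos: [569.7, 3.4, 70.8]
tool_rot: [[0.984, 0.18, -0.001], [0.18, -0.984, 0.0], [-0.001, -0.0, -1.0]]
wrist_force: [0.5, -0.2, -0.5]
opening: 19.9
grip_force: 30.0
t 13.35 turn [-0.     0.001  0.002] then shift [-0.6  2.5 46.8] open 19.9
side [310. 357.] 438.3 415.0 yaw 10.8 71 36
```

Converted, 2.5 mm is 0.05, 15 mm is 0.3.

```bash
python3 steer.py '[{"jaw":10,"xyz":[-0.012,0.05,0.2]},{"jaw":10,"xyz":[0,0,0.3]},{"jaw":10,"xyz":[0,0,0.22]},{"jaw":10},{"jaw":10}]'; python3 plan.py f 0 -25 23
```

```text
time: 13.9
ee_pos: [569.2, -0.3, 34.1]
tool_rot: [[0.984, 0.179, -0.001], [0.179, -0.984, 0.0], [-0.001, -0.0, -1.0]]
wrist_force: [-0.5, -0.0, -2.0]
opening: 19.7
grip_force: 30.0
t 13.9 turn [-0.     0.001  0.001] then shift [ 0.6 -1.  11.1] open 19.7
```

Converted, -40 mm is -0.8, -25 mm is -0.5.

```bash
python3 steer.py '[{"jaw":10,"xyz":[0.01,-0.02,0.1]},{"jaw":10,"xyz":[0,0,0.1]},{"jaw":10,"xyz":[0,0,0.02]},{"jaw":10},{"jaw":36},{"jaw":36},{"jaw":36},{"jaw":36,"xyz":[0,0,-0.5]},{"jaw":36,"xyz":[0,0,-0.8]},{"jaw":36,"xyz":[0,0,-0.8]},{"jaw":44,"xyz":[0,0,-0.8]},{"jaw":44}]'; python3 plan.py f 0 -25 23;python3 sm.py
python3 plan.py 439.3 414 10.5 10.8
```

```text
time: 15.1
ee_pos: [573.5, 0.8, 174.3]
tool_rot: [[0.984, 0.179, 0.01], [0.179, -0.984, -0.0], [0.01, 0.002, -1.0]]
wrist_force: [0.0, -0.3, -0.2]
opening: 43.6
grip_force: 0.0
t 15.1 turn [ 0.002 -0.01   0.001] then shift [ -3.8  -0.7 151.3] open 43.6
side [310. 357.] 438.3 415.0 yaw 10.8 71 36
t 15.15 turn [ 0.001 -0.006 -0.009] then shift [ -52.7 -430.8  161.2] open 44.0
```

Converted, -39 mm is -0.78, -4 mm is -0.08, -0.009 rad is -0.18.

```bash
python3 steer.py '[{"jaw":44,"xyz":[-0.1,-0.7,0],"r":[0,0,-0.18]},{"jaw":44,"xyz":[-0.1,-0.78,0]},{"jaw":44,"xyz":[-0.1,-0.78,0]},{"jaw":44,"xyz":[-0.1,-0.78,0]},{"jaw":44,"xyz":[-0.1,-0.78,0]},{"jaw":44,"xyz":[-0.1,-0.78,0]},{"jaw":44,"xyz":[-0.1,-0.78,0]},{"jaw":44,"xyz":[-0.1,-0.78,0]},{"jaw":44,"xyz":[-0.08,-0.78,0]},{"jaw":44,"xyz":[-0.08,-0.78,0]},{"jaw":44,"xyz":[-0.08,-0.78,0]},{"jaw":44}]';python3 steer.py '[{"jaw":44,"xyz":[0,-0.06,0.6]},{"jaw":44,"xyz":[0,0,0.8]},{"jaw":44,"xyz":[0,0,0.7]},{"jaw":44},{"jaw":44}]'; python3 sm.py
python3 plan.py 439.3 414 10.5 10.8
python3 - <<'E'
from h import *
im,_=cap('side');im2=im[150:380,180:380]
cv2.imwrite('pics/f.png',cv2.cvtColor(cv2.resize(im2,None,fx=3,fy=2.6,interpolation=2),4))
E
```

```text
time: 16.35
ee_pos: [437.5, 412.0, 167.2]
tool_rot: [[0.981, 0.191, -0.001], [0.191, -0.981, 0.0], [-0.001, -0.0, -1.0]]
wrist_force: [-0.4, -0.5, 0.1]
opening: 44.2
grip_force: 0.0
time: 16.85
ee_pos: [438.4, 410.5, 62.9]
tool_rot: [[0.982, 0.187, -0.002], [0.187, -0.982, -0.002], [-0.002, 0.002, -1.0]]
wrist_force: [0.7, -1.0, 0.3]
opening: 44.0
grip_force: 0.0
t 16.9 turn [-0. -0. -0.] then shift [ 0.5 -2.6 53.8] open 43.9
```

View pics/f.png

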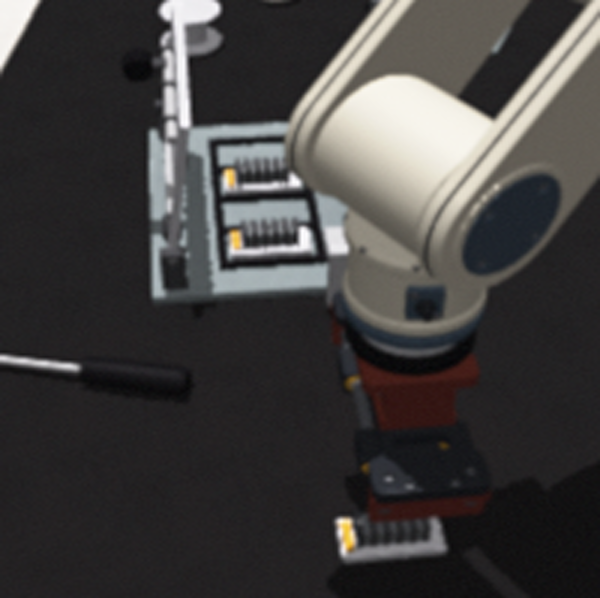

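Two modules sit flat, at crop (265,240) and (260,175). The gripper is centred over the third at (390,535).

```bash
python3 steer.py '[{"jaw":44,"xyz":[0.01,-0.06,0.1]},{"jaw":44,"xyz":[0,0,0.4]},{"jaw":44,"xyz":[0,0,0.36]},{"jaw":44,"xyz":[0,0,0.2]},{"jaw":44},{"jaw":10},{"jaw":10},{"jaw":10},{"jaw":10},{"jaw":10}]';python3 steer.py '[{"jaw":10,"xyz":[0,0,-0.3]},{"jaw":10,"xyz":[0,0,-0.7]},{"jaw":10,"xyz":[0,0,-0.8]},{"jaw":10,"xyz":[0,0,-0.8]},{"jaw":10},{"jaw":10}]'; python3 plan.py f 0 25 24
```

```text
time: 17.95
ee_pos: [439.2, 415.0, 11.5]
tool_rot: [[0.982, 0.188, 0.001], [0.188, -0.982, 0.001], [0.001, -0.001, -1.0]]
wrist_force: [-0.0, -0.8, 6.0]
opening: 19.6
grip_force: 30.0
time: 18.55
ee_pos: [439.0, 414.8, 142.1]
tool_rot: [[0.982, 0.188, 0.002], [0.188, -0.982, 0.001], [0.002, -0.001, -1.0]]
wrist_force: [-0.1, -0.8, -1.7]
opening: 19.9
grip_force: 30.0
t 18.55 turn [-0.001 -0.002  0.01 ] then shift [ 54.8 380.6 118.1] open 19.9
```

Converted, 38 mm is 0.76, 35 mm is 0.7, 0.01 rad is 0.2.

```bash
python3 steer.py '[{"jaw":10,"xyz":[0.11,0.7,0],"r":[0,0,0.2]},{"jaw":10,"xyz":[0.11,0.76,0]},{"jaw":10,"xyz":[0.11,0.76,0]},{"jaw":10,"xyz":[0.11,0.76,0]},{"jaw":10,"xyz":[0.11,0.76,0]},{"jaw":10,"xyz":[0.11,0.76,0]},{"jaw":10,"xyz":[0.11,0.76,0]},{"jaw":10,"xyz":[0.11,0.76,0]},{"jaw":10,"xyz":[0.11,0.76,0]},{"jaw":10,"xyz":[0.108,0.76,0]},{"jaw":10},{"jaw":10}]';python3 steer.py '[{"jaw":10,"xyz":[0,0.04,0.4]},{"jaw":10,"xyz":[0,0,0.6]},{"jaw":10,"xyz":[0,0,0.4]},{"jaw":10},{"jaw":10}]'; python3 plan.py f 0 25 24
```

```text
time: 19.75
ee_pos: [558.9, 52.7, 139.2]
tool_rot: [[0.984, 0.176, -0.003], [0.176, -0.984, 0.0], [-0.003, -0.001, -1.0]]
wrist_force: [-0.4, -0.0, -2.3]
opening: 19.6
grip_force: 30.0
time: 20.25
ee_pos: [559.7, 52.5, 70.3]
tool_rot: [[0.984, 0.179, -0.002], [0.179, -0.984, -0.0], [-0.002, -0.0, -1.0]]
wrist_force: [-0.4, -0.9, -1.2]
opening: 19.8
grip_force: 30.0
t 20.25 turn [-0.     0.002  0.001] then shift [ 0.5  2.7 46.3] open 19.8
```

Converted, 15 mm is 0.3, 10 mm is 0.2.

```bash
python3 steer.py '[{"jaw":10,"xyz":[0.01,0.054,0.2]},{"jaw":10,"xyz":[0,0,0.3]},{"jaw":10,"xyz":[0,0,0.2]},{"jaw":10},{"jaw":10},{"jaw":10}]'; python3 plan.py f 0 25 23
```

```text
time: 20.85
ee_pos: [561.7, 48.9, 35.9]
tool_rot: [[0.984, 0.178, 0.0], [0.178, -0.984, 0.0], [0.0, 0.0, -1.0]]
wrist_force: [0.1, 0.2, -1.3]
opening: 20.0
grip_force: 30.0
t 20.85 turn [ 0. -0. -0.] then shift [-0.9 -1.2 12.9] open 20.0
```

Converted, -25 mm is -0.5, -40 mm is -0.8.

```bash
python3 steer.py '[{"jaw":10,"xyz":[-0.01,-0.024,0.12]},{"jaw":10,"xyz":[0,0,0.12]},{"jaw":10,"xyz":[0,0,0.02]},{"jaw":10},{"jaw":36},{"jaw":36},{"jaw":36},{"jaw":36,"xyz":[0,0,-0.5]},{"jaw":36,"xyz":[0,0,-0.8]},{"jaw":36,"xyz":[0,0,-0.8]},{"jaw":44,"xyz":[0,0,-0.8]},{"jaw":44}]'; python3 steer.py '[{"jaw":88,"xyz":[0,0.6,-0.8]},{"jaw":88,"xyz":[0,0.8,-0.8]},{"jaw":88,"xyz":[0,0.8,-0.2]},{"jaw":88,"xyz":[0,0.8,0]},{"jaw":88,"xyz":[0,0.8,0]},{"jaw":88,"xyz":[0,0.8,0]},{"jaw":88,"xyz":[0,0.8,0]},{"jaw":88}]'
python3 - <<'E'
from h import *
from plan import *
im,_=cap('side');im2=im[150:290,200:360]
t,d=cap('top');np.savez('/tmp/top1',im=t,d=d)
a=cv2.resize(im2,(480,420),interpolation=2);b=cv2.resize(t[140:265,205:335],(437,420),interpolation=2)
cv2.imwrite('pics/g.png',cv2.cvtColor(np.hstack([a,b])[:, :800],4))
P=cloud('top',d);q=(P-FX)@FR
for y in(-75,-25,25,75):
    m=(abs(q[...,0])<36)&(abs(q[...,1]-y)<20);z=q[m][:,2];print(y,len(z),np.percentile(z,[5,50,95]).round(1))
E
python3 plan.py f 103 2 180
```

```text
time: 22.05
ee_pos: [564.2, 50.3, 173.0]
tool_rot: [[0.984, 0.178, 0.01], [0.178, -0.984, 0.001], [0.01, 0.001, -1.0]]
wrist_force: [-0.9, 0.6, -0.0]
opening: 43.7
grip_force: 0.0
time: 22.85
ee_pos: [608.0, -215.3, 251.7]
tool_rot: [[0.985, 0.174, -0.0], [0.174, -0.985, -0.001], [-0.001, 0.001, -1.0]]
wrist_force: [-0.4, 0.2, 0.3]
opening: 88.0
grip_force: 0.0
-75 315 [ 7.7 11.8 16.3]
-25 319 [11.4 21.7 41.6]
25 329 [11.1 21.3 40.9]
75 323 [10.9 21.2 41.1]
t 22.95 turn [-0.001  0.001 -0.002] then shift [ 103.6 -242.7   71.7] open 88.1
```

View pics/g.png

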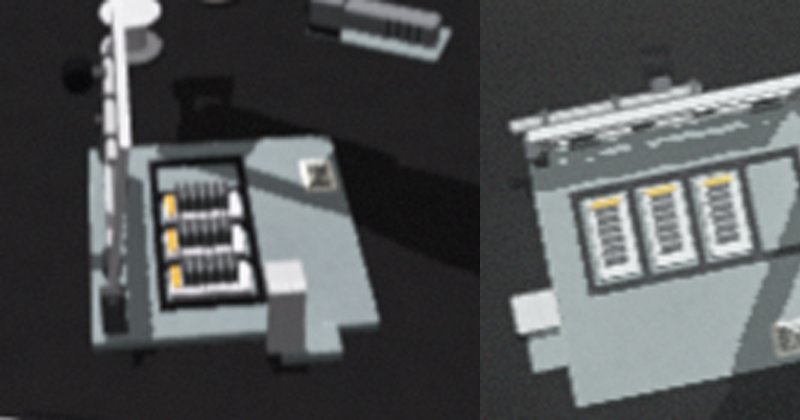

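Both views show the modules flat in pockets 1, 2 and 3. The thumb disc is visible behind the gate at about side pixel (226,175). I'll measure it next.

```bash
python3 - <<'E'
from h import *
from plan import *
im,d=cap('side')
m=np.zeros(d.shape,np.uint8);P=cloud('side',d);q=(P-FX)@FR
m=((abs(q[...,0]-108)<25)&(abs(q[...,1])<30)&(abs(q[...,2]-193)<25)&(im.max(2)<60))
v,u=np.nonzero(m);print('side',len(v),u.mean(),v.mean(),np.percentile(q[m],[5,50,95],axis=0).round(1))
t,dt=cap('top');P=cloud('top',dt);q=(P-FX)@FR
n=((abs(q[...,0]-105)<25)&(abs(q[...,1])<30)&(q[...,2]>175)&(t.max(2)<75))
v2,u2=np.nonzero(n);print('top',len(v2),u2.mean(),v2.mean(),np.percentile(q[n],[5,50,95],axis=0).round(1))
# ray of side centroid at +y face plane & of top centroid at z
o,r=ray('side',[[u.mean(),v.mean()]]);o=FR.T@(o-FX);r=FR.T@r[0];s=(11+2-o[1])/r[1];print(o+s*r)
E
```

```text
side 121 225.7603305785124 174.23140495867767 [[ 89.6  -3.8 186.9]
 [100.4  13.2 201.1]
 [111.8  16.8 207.8]]
top 85 257.56470588235294 157.98823529411766 [[ 91.7  -7.8 195.7]
 [100.8   1.7 203.4]
 [113.6  12.  207.8]]
[100.17882319  13.         201.04578188]
```

```bash
python3 steer.py '[{"jaw":56,"xyz":[0.29,-0.7,0]},{"jaw":56,"xyz":[0.29,-0.7,0]},{"jaw":56,"xyz":[0.29,-0.7,0]},{"jaw":56,"xyz":[0.29,-0.7,0]},{"jaw":56,"xyz":[0.29,-0.7,0]},{"jaw":56,"xyz":[0.29,-0.7,0]},{"jaw":56,"xyz":[0.3,-0.64,0]},{"jaw":56},{"jaw":56}]'; python3 plan.py f 102 2 180
```

```text
time: 23.95
ee_pos: [664.6, 47.0, 252.8]
tool_rot: [[0.983, 0.181, -0.001], [0.181, -0.983, -0.0], [-0.001, 0.0, -1.0]]
wrist_force: [-0.4, -0.3, 0.2]
opening: 56.0
grip_force: 0.0
t 23.95 turn [0.    0.001 0.003] then shift [ 0.3  1.5 72.8] open 56.0
```

The manual's scale: shifts go in shares of 50 mm and turns go in units of 0.05 rad. Converting my numbers, 20 mm is 0.4, 25 mm is 0.5.

```bash
python3 steer.py '[{"jaw":56,"xyz":[0.006,0.03,0.4]},{"jaw":56,"xyz":[0,0,0.5]},{"jaw":56,"xyz":[0,0,0.4]},{"jaw":56,"xyz":[0,0,0.16]},{"jaw":56},{"jaw":56}]'; python3 plan.py f 102 2 180
python3 steer.py '[{"jaw":10},{"jaw":10},{"jaw":10},{"jaw":10},{"jaw":10},{"jaw":10}]'
python3 - <<'E'
from h import *
im,_=cap('side');cv2.imwrite('pics/k.png',cv2.cvtColor(cv2.resize(im[110:270,170:330],None,fx=3.5,fy=3.5,interpolation=2),4))
E
```

```text
time: 24.55
ee_pos: [666.2, 43.3, 181.0]
tool_rot: [[0.984, 0.177, 0.001], [0.177, -0.984, -0.0], [0.001, 0.0, -1.0]]
wrist_force: [0.8, -0.5, -0.0]
opening: 55.9
grip_force: 0.0
t 24.55 turn [ 0.    -0.001 -0.001] then shift [-0.7 -2.4  1. ] open 55.9
time: 25.15
ee_pos: [665.9, 44.9, 180.5]
tool_rot: [[0.984, 0.178, 0.0], [0.178, -0.984, 0.002], [0.001, -0.001, -1.0]]
wrist_force: [-1.2, 5.8, 2.8]
opening: 21.7
grip_force: 30.0
```

View pics/k.png

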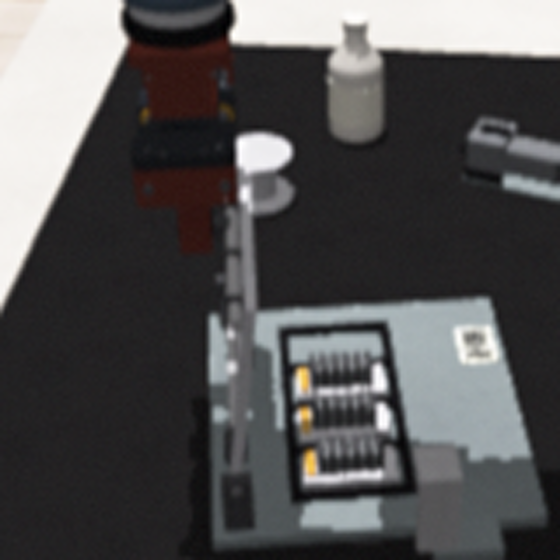

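The gripper holds the disc at crop (200,240), opening 21.7 mm. Now following the arc down.

```bash
python3 steer.py '[{"jaw":10,"xyz":[-0.216,0,-0.01]},{"jaw":10,"xyz":[-0.216,0,-0.01]},{"jaw":10,"xyz":[-0.216,0,0.02]},{"jaw":10,"xyz":[-0.216,0,0.02]},{"jaw":10,"xyz":[-0.21,0,0.05]},{"jaw":10,"xyz":[-0.21,0,0.056]},{"jaw":10,"xyz":[-0.2,0,0.08]},{"jaw":10,"xyz":[-0.2,0,0.088]},{"jaw":10}]'; python3 plan.py f 19.3 1.2 166
```

```text
time: 26.1
ee_pos: [584.3, 30.0, 166.1]
tool_rot: [[0.984, 0.178, 0.005], [0.178, -0.984, 0.002], [0.005, -0.001, -1.0]]
wrist_force: [4.0, 6.7, 1.9]
opening: 21.6
grip_force: 32.3
t 26.1 turn [-0.001 -0.005 -0.   ] then shift [-0.4 -0.   0.1] open 21.6
```

```bash
python3 steer.py '[{"jaw":10,"xyz":[-0.19,0,0.11]},{"jaw":10,"xyz":[-0.18,0,0.116]},{"jaw":10,"xyz":[-0.17,0,0.136]},{"jaw":10,"xyz":[-0.162,0,0.142]},{"jaw":10,"xyz":[-0.148,0,0.16]},{"jaw":10,"xyz":[-0.138,0,0.164]},{"jaw":10,"xyz":[-0.124,0,0.18]},{"jaw":10,"xyz":[-0.112,0,0.184]},{"jaw":10}]'; python3 plan.py f -41.9 1.2 106.4
```

```text
time: 27.0
ee_pos: [523.8, 19.0, 106.1]
tool_rot: [[0.984, 0.177, 0.003], [0.177, -0.984, 0.002], [0.003, -0.001, -1.0]]
wrist_force: [0.6, 8.0, 4.8]
opening: 22.0
grip_force: 30.0
t 27.0 turn [-0.001 -0.003 -0.   ] then shift [-0.2 -0.2 -0.3] open 22.0
```

```bash
python3 steer.py '[{"jaw":10,"xyz":[-0.08,0,0.17]},{"jaw":10,"xyz":[-0.076,0,0.17]},{"jaw":10,"xyz":[-0.054,0,0.16]},{"jaw":10,"xyz":[-0.052,0,0.16]},{"jaw":10,"xyz":[0,0,0.02]},{"jaw":10},{"jaw":10}]'; python3 plan.py f -55 1.2 73
```

```text
time: 27.7
ee_pos: [510.4, 16.6, 72.5]
tool_rot: [[0.984, 0.178, 0.001], [0.178, -0.984, 0.001], [0.001, -0.001, -1.0]]
wrist_force: [-2.3, 7.5, 8.1]
opening: 21.6
grip_force: 30.5
t 27.7 turn [-0.001 -0.001 -0.   ] then shift [ 0.4 -0.2 -0.5] open 21.6
```

```bash
python3 steer.py '[{"jaw":10,"xyz":[0,0,0.02]},{"jaw":10,"xyz":[0,0,0.02]},{"jaw":10},{"jaw":10}]'; python3 steer.py '[{"jaw":10,"xyz":[0,-0.1,0]},{"jaw":10,"xyz":[0,-0.1,0]},{"jaw":10,"xyz":[0,-0.1,0]},{"jaw":10,"xyz":[0,-0.1,0]},{"jaw":10,"xyz":[0,-0.1,0]},{"jaw":10,"xyz":[0,-0.1,0]},{"jaw":10,"xyz":[0,-0.04,0]},{"jaw":10},{"jaw":10}]'; python3 plan.py f -55 31.2 73
```

```text
time: 28.1
ee_pos: [510.0, 16.5, 70.5]
tool_rot: [[0.984, 0.178, 0.0], [0.178, -0.984, 0.001], [0.001, -0.001, -1.0]]
wrist_force: [-3.1, 6.8, 8.3]
opening: 22.1
grip_force: 30.8
time: 29.0
ee_pos: [504.6, 46.3, 70.6]
tool_rot: [[0.984, 0.179, 0.001], [0.179, -0.984, -0.001], [0.001, 0.001, -1.0]]
wrist_force: [-3.4, -5.4, 10.1]
opening: 21.7
grip_force: 30.8
t 29.0 turn [ 0.001 -0.001  0.001] then shift [ 0.8  0.1 -2.4] open 21.7
```

Converted, -40 mm is -0.8, 40 mm is 0.8.

```bash
python3 steer.py '[{"jaw":34,"xyz":[0,0.02,-0.02]},{"jaw":34},{"jaw":34},{"jaw":34,"xyz":[0,0,-0.4]},{"jaw":34,"xyz":[0,0,-0.8]},{"jaw":34,"xyz":[0,0,-0.8]},{"jaw":34,"xyz":[0,0,-0.8]},{"jaw":34,"xyz":[0,0,-0.8]},{"jaw":60,"xyz":[0,0.8,0]},{"jaw":60,"xyz":[0,0.8,0]},{"jaw":60,"xyz":[0,0.8,0]},{"jaw":60,"xyz":[0,0.8,0]}]';python3 steer.py '[{"jaw":60,"xyz":[0,0.8,0]},{"jaw":60,"xyz":[0,0.8,0]},{"jaw":60,"xyz":[0,0.8,0]},{"jaw":60}]'
python3 - <<'E'
from h import *
from plan import *
im,_=cap('side');im2=im[150:290,200:360]
t,d=cap('top');np.savez('/tmp/top2',im=t,d=d)
a=cv2.resize(im2,(480,420),interpolation=2);b=cv2.resize(t[160:265,205:300],(320,420),interpolation=2)
cv2.imwrite('pics/l.png',cv2.cvtColor(np.hstack([a,b]),4))
P=cloud('top',d);q=(P-FX)@FR
m=(abs(q[...,0]+58)<8)&(q[...,1]<-20)&(q[...,1]>-90);print('bar z',np.percentile(q[m][:,2],[20,50,80]))
m=(abs(q[...,0]+55)<9)&(abs(q[...,1]-15)<40)&(q[...,2]>85)&(t.max(2)<80);print('knob',m.sum(),np.percentile(q[m],[3,50,97],axis=0).round(1))
E
```

```text
time: 30.2
ee_pos: [532.9, -113.0, 251.2]
tool_rot: [[0.984, 0.178, 0.001], [0.178, -0.984, -0.001], [0.001, 0.001, -1.0]]
wrist_force: [1.2, 1.1, 0.9]
opening: 59.0
grip_force: 0.0
time: 30.6
ee_pos: [554.7, -233.8, 250.8]
tool_rot: [[0.985, 0.174, 0.001], [0.174, -0.985, -0.002], [0.001, 0.002, -1.0]]
wrist_force: [0.7, 0.8, 0.6]
opening: 59.7
grip_force: 0.0
bar z [12.34526962 60.87605805 64.05047476]
knob 46 [[-63.4  21.6  99.8]
 [-55.4  30.2 105.5]
 [-47.   38.8 108.9]]
```

View pics/l.png

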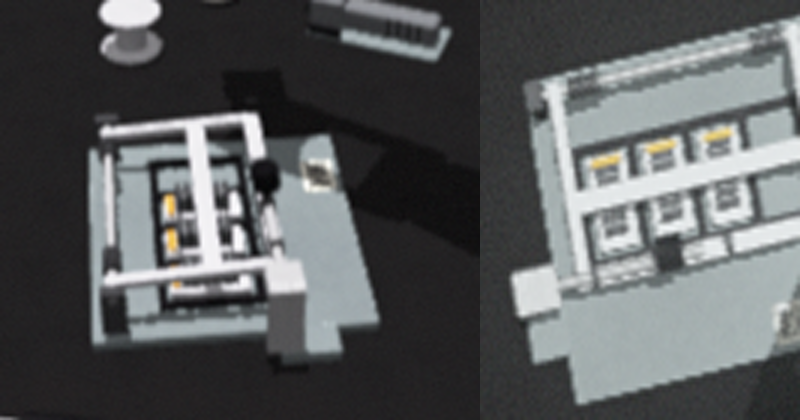

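The gate is latched: the front bar is down, the disc is at y≈30 mm, and its top is at about 106 mm, which fits 0.06 rad. The bolt rod runs into the keeper. Next, the reader.

```bash
python3 - <<'E'
from h import *
from plan import *
for n in('top','side'):
    im,d=cap(n);P=cloud(n,d)
    m=(abs(P[...,0]-405)<110)&(abs(P[...,1]+357)<110)&(P[...,2]>24)&(P[...,2]<60)
    k,lab,st,_=cv2.connectedComponentsWithStats(m.astype(np.uint8));i=1+st[1:,4].argmax();m=lab==i
    Q=P[m];c=np.array([405,-357]);
    (x,y),(w,h),a=cv2.minAreaRect(Q[:,:2].astype(np.float32));print(n,len(Q),x,y,w,h,a)
    a=np.radians(a+90 if h>w else a); a=(a+np.pi/2)%np.pi-np.pi/2
    e=np.array([np.cos(a),np.sin(a)]);f=np.array([-e[1],e[0]])
    s=(Q[:,:2]-[x,y])@e;t=(Q[:,:2]-[x,y])@f;cs=[]
    for b in range(-70,75,10):
        g=abs(s-b)<5
        if g.sum()>3: cs.append((b,*np.percentile(t[g],[3,97]).round(1),np.median(Q[g][:,2]).round(1)))
    print(np.degrees(a),cs)
E
python3 plan.py 405 -357 200 -19
```

```text
t 30.75 turn [-0.     0.001  0.51 ] then shift [-98.9 169.3  50.4] open 60.3Traceback (most recent call last):
  File "<stdin>", line 6, in <module>
ValueError: attempt to get argmax of an empty sequence
```

```bash
python3 - <<'E'
from h import *
from plan import *
for n,fl in(('top','top0'),('side','side0')):
    z=np.load('/tmp/%s.npz'%fl);im,d=z['im'],z['d'];P=cloud(n,d)
    m=(abs(P[...,0]-405)<110)&(abs(P[...,1]+357)<110)&(P[...,2]>24)&(P[...,2]<60)
    print(n,m.sum())
    k,lab,st,_=cv2.connectedComponentsWithStats(m.astype(np.uint8));i=1+st[1:,4].argmax();m=lab==i
    Q=P[m]
    (x,y),(w,h),a=cv2.minAreaRect(Q[:,:2].astype(np.float32));print(n,len(Q),x,y,w,h,a)
    a=np.radians(a+90 if h>w else a); a=(a+np.pi/2)%np.pi-np.pi/2
    e=np.array([np.cos(a),np.sin(a)]);f=np.array([-e[1],e[0]])
    s=(Q[:,:2]-[x,y])@e;t=(Q[:,:2]-[x,y])@f;cs=[]
    for b in range(-70,75,10):
        g=abs(s-b)<5
        if g.sum()>3: cs.append((b,*np.percentile(t[g],[3,97]).round(1),np.median(Q[g][:,2]).round(1)))
    print(np.degrees(a));print(*cs,sep='\n')
s=np.load('/tmp/side0.npz')['im'];b=np.load('/tmp/top0.npz')['im']
A=cv2.resize(s[135:180,290:360],(560,360),interpolation=2);B=cv2.resize(b[220:295,370:424],(240,360),interpolation=2)
cv2.imwrite('pics/r.png',cv2.cvtColor(np.hstack([A,B]),4))
E
```

```text
top 683
top 683 405.35791015625 -356.6422119140625 48.572505950927734 156.08189392089844 70.27921295166016
-19.72078704833983
(-70, np.float64(-17.0), np.float64(14.5), np.float64(33.4))
(-60, np.float64(-17.4), np.float64(13.4), np.float64(34.3))
(-50, np.float64(-16.5), np.float64(14.4), np.float64(34.0))
(-40, np.float64(-14.3), np.float64(14.9), np.float64(33.7))
(-30, np.float64(-15.2), np.float64(16.1), np.float64(33.6))
(-20, np.float64(-15.4), np.float64(15.5), np.float64(33.2))
(-10, np.float64(-15.1), np.float64(16.2), np.float64(33.0))
(0, np.float64(-15.1), np.float64(15.3), np.float64(33.3))
(10, np.float64(-15.0), np.float64(15.2), np.float64(32.7))
(20, np.float64(-15.5), np.float64(14.1), np.float64(33.1))
(30, np.float64(-14.9), np.float64(21.5), np.float64(36.9))
(40, np.float64(-21.1), np.float64(23.4), np.float64(42.1))
(50, np.float64(-21.4), np.float64(23.6), np.float64(41.7))
(60, np.float64(-21.7), np.float64(23.7), np.float64(42.1))
(70, np.float64(-19.6), np.float64(22.1), np.float64(40.8))
side 332
side 332 401.6021423339844 -352.0693664550781 49.4726524353
[... 264 characters left out ...]
), np.float64(12.9), np.float64(32.6))
(-30, np.float64(-14.8), np.float64(13.7), np.float64(33.0))
(-20, np.float64(-15.7), np.float64(15.3), np.float64(33.3))
(-10, np.float64(-10.3), np.float64(13.0), np.float64(32.6))
(0, np.float64(-14.3), np.float64(13.9), np.float64(33.5))
(10, np.float64(-14.7), np.float64(13.5), np.float64(33.0))
(20, np.float64(-15.5), np.float64(15.7), np.float64(33.5))
(30, np.float64(-15.0), np.float64(16.9), np.float64(34.0))
(40, np.float64(-21.9), np.float64(22.6), np.float64(40.8))
(50, np.float64(-21.9), np.float64(21.6), np.float64(42.0))
(60, np.float64(-16.9), np.float64(21.4), np.float64(42.1))
(70, np.float64(-18.7), np.float64(21.6), np.float64(39.8))
```

View pics/r.png

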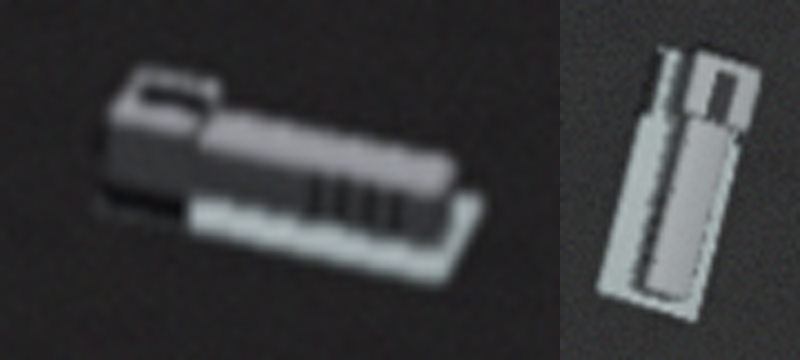

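The reader lies on its rest with the head at the upper end: top crop (725,90), side crop (160,120). Heading is −19.7° and its centre is about (405,−356).

Converted, 34 mm is 0.68, 33 mm is 0.66, 0.13 rad is 2.6.

```bash
python3 steer.py '[{"jaw":60,"r":[0,0,2.6]},{"jaw":60,"r":[0,0,2.6]},{"jaw":60,"r":[0,0,2.6]},{"jaw":60,"r":[0,0,2.6]},{"jaw":60,"xyz":[-0.4,0.68,0]},{"jaw":60,"xyz":[-0.4,0.68,0]},{"jaw":60,"xyz":[-0.4,0.68,0.2]},{"jaw":60,"xyz":[-0.4,0.68,0.4]},{"jaw":60,"xyz":[-0.38,0.66,0.4]},{"jaw":60},{"jaw":60}]';python3 plan.py 404.5 -356 60 -19.7
```

```text
time: 31.85
ee_pos: [404.2, -354.7, 200.8]
tool_rot: [[0.942, -0.335, -0.0], [-0.335, -0.942, 0.001], [-0.001, -0.001, -1.0]]
wrist_force: [0.4, -0.0, -0.4]
opening: 60.2
grip_force: 0.0
t 31.85 turn [-0.001  0.001  0.002] then shift [  0.8   1.1 140.8] open 60.2
```

Converted, 40 mm is 0.8, 20 mm is 0.4.

```bash
python3 steer.py '[{"jaw":60,"xyz":[0.016,0.022,0.8]},{"jaw":60,"xyz":[0,0,0.8]},{"jaw":60,"xyz":[0,0,0.8]},{"jaw":60,"xyz":[0,0,0.4]},{"jaw":60},{"jaw":60}]';python3 plan.py 404.5 -356 12.5 -19.7; python3 - <<'E'
from h import *
s=cap('side')[0]
cv2.imwrite('pics/s.png',cv2.cvtColor(cv2.resize(s[100:190,270:380],None,fx=5,fy=5,interpolation=2),4))
E
```

```text
time: 32.45
ee_pos: [406.2, -356.4, 61.6]
tool_rot: [[0.943, -0.333, 0.001], [-0.333, -0.943, -0.001], [0.001, 0.0, -1.0]]
wrist_force: [-0.5, 0.1, -0.6]
opening: 60.1
grip_force: 0.0
t 32.45 turn [ 0.    -0.001  0.004] then shift [-1.7  0.2 49.1] open 60.1
```

View pics/s.png

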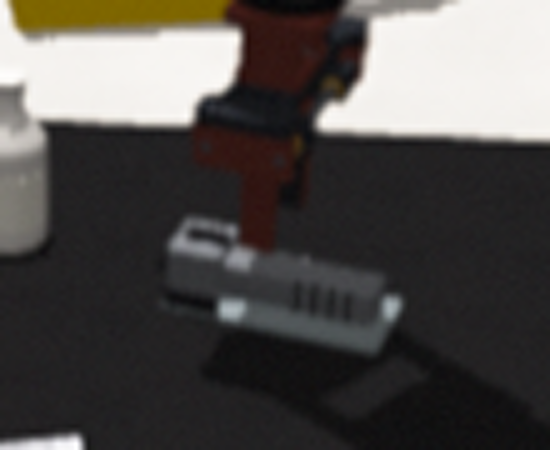

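The left finger is at crop (258,245), in front of the handle and behind the head at (200,250), so it is clear to descend.

Converted, 20 mm is 0.4, 10 mm is 0.2.

```bash
python3 steer.py '[{"jaw":60,"xyz":[-0.034,0.004,0.2]},{"jaw":60,"xyz":[0,0,0.4]},{"jaw":60,"xyz":[0,0,0.26]},{"jaw":60,"xyz":[0,0,0.12]},{"jaw":60},{"jaw":60}]';python3 steer.py '[{"jaw":10},{"jaw":10},{"jaw":10},{"jaw":10},{"jaw":10}]'; python3 plan.py 404.5 -356 12.5 -19.7
```

```text
time: 33.1
ee_pos: [403.2, -356.7, 12.0]
tool_rot: [[0.942, -0.335, 0.0], [-0.335, -0.942, -0.0], [0.0, 0.0, -1.0]]
wrist_force: [1.3, -0.1, -0.8]
opening: 59.7
grip_force: 0.0
time: 33.6
ee_pos: [403.1, -356.6, 12.0]
tool_rot: [[0.942, -0.335, 0.0], [-0.335, -0.942, -0.0], [0.0, 0.0, -1.0]]
wrist_force: [-1.0, 0.3, 2.7]
opening: 31.7
grip_force: 29.9
t 33.6 turn [ 0.    -0.     0.003] then shift [ 1.1 -1.  -0.5] open 31.7
```

Converted, -30 mm is -0.6, -8 mm is -0.16.

```bash
python3 steer.py '[{"jaw":10,"xyz":[0,0,-0.16]},{"jaw":10,"xyz":[0,0,-0.4]},{"jaw":10,"xyz":[0,0,-0.6]},{"jaw":10,"xyz":[0,0,-0.6]},{"jaw":10,"xyz":[0,0,-0.4]},{"jaw":10},{"jaw":10}]';python3 steer.py '[{"jaw":10,"r":[0,0,-2.6]},{"jaw":10,"r":[0,0,-2.6]},{"jaw":10,"r":[0,0,-2.6]},{"jaw":10,"r":[0,0,-2.6]},{"jaw":10,"r":[0,0,-2.6]},{"jaw":10,"r":[0,0,-2.6]},{"jaw":10,"r":[0,0,-2.6]},{"jaw":10,"r":[0,0,-2.6]},{"jaw":10,"r":[0,0,-2.6]},{"jaw":10,"r":[0,0,-2.6]},{"jaw":10,"r":[0,0,-2.6]},{"jaw":10,"r":[0,0,-2.6]}]';python3 plan.py 415.6 -190.5 62.6 70
```

```text
time: 34.3
ee_pos: [402.8, -356.4, 119.7]
tool_rot: [[0.942, -0.335, 0.0], [-0.335, -0.942, -0.0], [0.0, 0.0, -1.0]]
wrist_force: [-0.0, -0.4, -2.1]
opening: 31.8
grip_force: 29.9
time: 35.5
ee_pos: [402.0, -355.6, 117.8]
tool_rot: [[0.34, 0.941, -0.003], [0.941, -0.34, 0.002], [0.001, -0.003, -1.0]]
wrist_force: [-0.0, -0.3, -2.2]
opening: 31.9
grip_force: 29.9
t 35.5 turn [-0.003 -0.001  0.002] then shift [159.8 -43.7  55.2] open 31.9
```

```bash
python3 steer.py '[{"jaw":10,"xyz":[0.5,-0.14,0]},{"jaw":10,"xyz":[0.6,-0.16,0]},{"jaw":10,"xyz":[0.6,-0.16,0]},{"jaw":10,"xyz":[0.6,-0.16,0]},{"jaw":10,"xyz":[0.5,-0.16,0.2]},{"jaw":10,"xyz":[0.4,-0.1,0.3]},{"jaw":10,"xyz":[0,0,0.3]},{"jaw":10,"xyz":[0,0,0.2]},{"jaw":10,"xyz":[0,0,0.1]},{"jaw":10},{"jaw":10}]';python3 plan.py 415.6 -190.5 62.6 70
python3 - <<'E'
from h import *
s=cap('side')[0];t,d=cap('top')
A=cv2.resize(s[110:240,240:380],(431,400),interpolation=2);B=cv2.resize(t[200:310,260:360],(364,400),interpolation=2)
cv2.imwrite('pics/u.png',cv2.cvtColor(np.hstack([A,B]),4))
E
```

```text
time: 36.6
ee_pos: [416.9, -191.6, 64.7]
tool_rot: [[0.345, 0.938, -0.0], [0.938, -0.345, 0.0], [0.0, -0.0, -1.0]]
wrist_force: [-0.7, -0.8, -1.8]
opening: 31.8
grip_force: 29.9
t 36.6 turn [-0.    -0.    -0.004] then shift [ 0.6 -1.6  2.1] open 31.8
```

View pics/u.png

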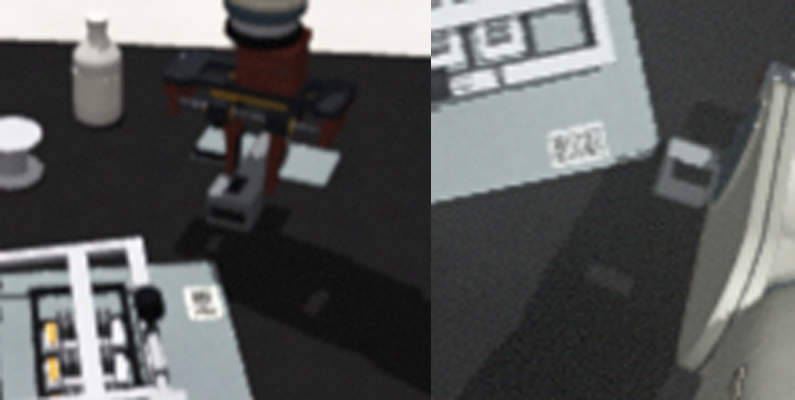

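The reader is level, with its head at left-crop (235,200) pointing at the label at (203,302). I'll make a small correction and hold.

Converted, 2 mm is 0.04, -1.6 mm is -0.032.

```bash
python3 steer.py '[{"jaw":10,"xyz":[0.012,-0.032,0.04]},{"jaw":10},{"jaw":10},{"jaw":10},{"jaw":10},{"jaw":10},{"jaw":10},{"jaw":10},{"jaw":10},{"jaw":10},{"jaw":10},{"jaw":10}]'
python3 steer.py '[{"jaw":10},{"jaw":10},{"jaw":10},{"jaw":10},{"jaw":10},{"jaw":10},{"jaw":10},{"jaw":10},{"jaw":10},{"jaw":10},{"jaw":10},{"jaw":10}]'
python3 - <<'E'
from h import *
p=np.radians(70);e=np.array([np.cos(p),np.sin(p)]);f=np.array([-e[1],e[0]]);o=np.array([461.3,-64.9])-131.6*e
for n in('side','top'):
    _,d=cap(n);P=cloud(n,d);a=(P[...,:2]-o)@e;b=(P[...,:2]-o)@f;z=P[...,2]
    m=(z>70)&(z<115)&(abs(b)<35)&(a>30)&(a<95)
    print(n,m.sum(),'x',np.percentile(a[m],[3,50,98]).round(1),'y',np.percentile(b[m],[3,97]).round(1),'z',np.percentile(z[m],[5,50,95]).round(1))
    g=m&(z>86);
    if g.sum()>10: A=np.c_[a[g],b[g],np.ones(g.sum())];print('slope',np.linalg.lstsq(A,z[g],rcond=None)[0].round(3))
E
```

```text
time: 37.9
ee_pos: [415.6, -190.0, 62.8]
tool_rot: [[0.345, 0.939, -0.0], [0.939, -0.345, 0.0], [0.0, -0.0, -1.0]]
wrist_force: [0.9, 0.7, -0.8]
opening: 32.0
grip_force: 29.9
time: 39.1
ee_pos: [415.6, -190.0, 62.8]
tool_rot: [[0.345, 0.939, -0.0], [0.939, -0.345, 0.0], [0.0, -0.0, -1.0]]
wrist_force: [-0.5, 0.2, -2.4]
opening: 31.8
grip_force: 29.9
side 232 x [34.5 64.1 77.1] y [-17.9  24.2] z [74.3 91.3 97.6]
slope [-1.0600e-01 -1.9000e-02  9.9751e+01]
top 273 x [32.2 53.9 74.9] y [-20.7  21.4] z [77.8 91.9 97. ]
slope [-1.0000e-02 -2.2000e-02  9.2957e+01]
```

Converted, 6 mm is 0.12, -30 mm is -0.6.

```bash
python3 steer.py '[{"jaw":10,"xyz":[0,0,-0.3]},{"jaw":10,"xyz":[0,0,-0.5]},{"jaw":10,"xyz":[0,0,-0.3]},{"jaw":10,"xyz":[-0.4,0.12,0]},{"jaw":10,"xyz":[-0.6,0.16,0]},{"jaw":10,"xyz":[-0.6,0.16,0]},{"jaw":10,"xyz":[-0.6,0.16,0]},{"jaw":10,"xyz":[-0.6,0.16,0]},{"jaw":10,"xyz":[-0.4,0.12,0]},{"jaw":10}]';python3 steer.py '[{"jaw":10,"r":[0,0,2.6]},{"jaw":10,"r":[0,0,2.6]},{"jaw":10,"r":[0,0,2.6]},{"jaw":10,"r":[0,0,2.6]},{"jaw":10,"r":[0,0,2.6]},{"jaw":10,"r":[0,0,2.6]},{"jaw":10,"r":[0,0,2.6]},{"jaw":10,"r":[0,0,2.6]},{"jaw":10,"r":[0,0,2.6]},{"jaw":10,"r":[0,0,2.6]},{"jaw":10,"r":[0,0,2.6]},{"jaw":10,"r":[0,0,2.6]}]';python3 plan.py 403.1 -356.6 12 -19.6
```

```text
time: 40.2
ee_pos: [401.8, -357.8, 117.8]
tool_rot: [[0.347, 0.938, 0.001], [0.938, -0.347, -0.001], [-0.001, 0.001, -1.0]]
wrist_force: [0.0, -0.3, -1.6]
opening: 31.9
grip_force: 29.9
time: 41.4
ee_pos: [401.5, -354.0, 117.6]
tool_rot: [[0.941, -0.339, -0.001], [-0.339, -0.941, 0.001], [-0.001, -0.001, -1.0]]
wrist_force: [-0.2, -0.4, -1.3]
opening: 32.0
grip_force: 29.9
t 41.4 turn [-0.001  0.001 -0.004] then shift [  2.4   1.9 105.6] open 32.0
```

Converted, 30 mm is 0.6, 25 mm is 0.5.

```bash
python3 steer.py '[{"jaw":10,"xyz":[0.048,0.038,0.3]},{"jaw":10,"xyz":[0,0,0.6]},{"jaw":10,"xyz":[0,0,0.5]},{"jaw":10,"xyz":[0,0,0.2]},{"jaw":10},{"jaw":10},{"jaw":10}]';python3 plan.py 403.1 -356.6 12 -19.6
```

```text
time: 42.1
ee_pos: [404.0, -358.4, 38.7]
tool_rot: [[0.943, -0.334, 0.001], [-0.334, -0.943, -0.001], [0.002, 0.001, -1.0]]
wrist_force: [0.1, 0.5, -1.8]
opening: 31.9
grip_force: 29.9
t 42.1 turn [ 0.001 -0.002  0.002] then shift [-1.4 -1.5 26.7] open 31.9
```

```bash
python3 steer.py '[{"jaw":10,"xyz":[-0.028,-0.03,0.16]},{"jaw":10,"xyz":[0,0,0.16]},{"jaw":10,"xyz":[0,0,0.12]},{"jaw":10,"xyz":[0,0,0.06]},{"jaw":10},{"jaw":10}]';python3 plan.py 403.1 -356.6 12 -19.6
```

```text
time: 42.7
ee_pos: [402.5, -356.1, 12.6]
tool_rot: [[0.942, -0.335, -0.0], [-0.335, -0.942, 0.0], [-0.0, -0.0, -1.0]]
wrist_force: [-0.1, -0.6, -1.5]
opening: 31.8
grip_force: 29.9
t 42.7 turn [-0.     0.     0.001] then shift [0.7 0.3 0.6] open 31.8
```

Converted, -40 mm is -0.8, -30 mm is -0.6.

```bash
python3 steer.py '[{"jaw":10,"xyz":[0.01,0.006,0.012]},{"jaw":56},{"jaw":56},{"jaw":56},{"jaw":56,"xyz":[0,0,-0.4]},{"jaw":56,"xyz":[0,0,-0.8]},{"jaw":56,"xyz":[0,0,-0.8]},{"jaw":56,"xyz":[0,0,-0.8]},{"jaw":56,"xyz":[0,0,-0.8]},{"jaw":56,"xyz":[0,0,-0.8]},{"jaw":56,"xyz":[-0.6,0,0]},{"jaw":56}]'
python3 - <<'E'
from h import *
s=cap('side')[0];t,d=cap('top')
A=cv2.resize(s[130:290,190:380],(475,400),interpolation=2);B=cv2.resize(t[160:300,205:425],(314,200),interpolation=2)
C=cv2.resize(s[135:180,290:360],(314,200),interpolation=2)
cv2.imwrite('pics/v.png',cv2.cvtColor(np.hstack([A,np.vstack([B,C])]),4))
P=cloud('side',d if 0 else cap('side')[1])
m=(abs(P[...,0]-405)<110)&(abs(P[...,1]+357)<110)&(P[...,2]>24)&(P[...,2]<60)
k,l,st,_=cv2.connectedComponentsWithStats(m.astype(np.uint8));m=l==1+st[1:,4].argmax()
print(m.sum(),cv2.minAreaRect(P[m][:,:2].astype(np.float32)),np.median(P[m][:,2]))
E
```

```text
time: 43.9
ee_pos: [372.8, -345.6, 233.4]
tool_rot: [[0.942, -0.335, 0.0], [-0.335, -0.942, -0.001], [0.001, 0.001, -1.0]]
wrist_force: [-0.5, 0.8, -0.1]
opening: 56.0
grip_force: 0.0
339 ((403.29327392578125, -351.38616943359375), (46.05836868286133, 156.4730987548828), 69.2656021118164) 33.65490733779586
```

View pics/v.png

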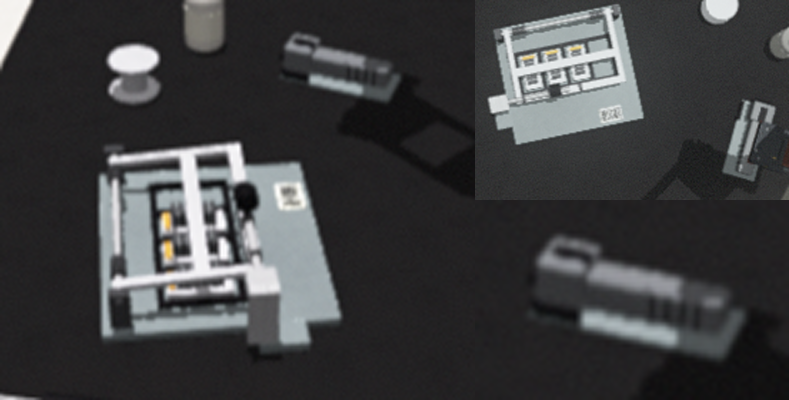

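The reader is back on its rest within 2 mm of where it started, the gate is latched, and the modules are seated. Handing in.

```bash
python3 -c "
from rig import manip
print(manip.close_job())"
```

```text
the job is handed in; nothing more can be done
None
```

The job is handed in at about 44 s with no score returned; in the last images all three modules were flat in pockets, the gate was held down by its bolt alone, and the reader was back on its rest after about 2.4 s held steady on the label.

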